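# Fit the grinding cup on the mill's drive and latch it

### The job

Fit the closed steel grinding cup (the one with the bar on its lid) into the round socket of the small bench mill: its slotted foot must find the drive dog, so turn it to and fro lightly, without forcing it, until it drops fully home with its flange down on the socket's rim. Then swing the mill's latch round to its stop, over the flange, and let go. The cup holds a sample: keep it upright, set it in rather than dropping it, and leave the other things on the bench where they are.

Things in the scene. Friction and masses are not known exactly. Their poses are not given: they have to be found in the camera images.
- cup: Closed steel grinding cup, about 0.25 kg, 74 mm high, upright on the bench. Origin: centre of its underside, z up. From below: round foot 46 mm across, 28 mm high (lowest edge tapered to 42 mm); flange 60 mm across, 28 to 34 mm; lid 44 mm across, 34 to 46 mm; on the lid an upright flat grip bar, 46 to 74 mm.
- cup_bar (a point): Centre of the cup's grip bar, 60 mm above its underside: 42 mm long along the cup's x, 12 mm thick along its y, 28 mm high.
- cup_foot (a point): Centre of the cup's underside (same as its origin). The underside has a cross of two slots, each 8 mm wide and 9.5 mm deep, one along the cup's x (in line with the bar), one along its y.
- mill: Bench mill: fixed white housing 210 x 200 mm, its deck 105 mm above the bench. Origin: on the socket's axis, at bench level; z up, x towards its rear, control panel on its -x side. The housing spans x -75 to 135 mm, y -120 to 80 mm.
- socket (a point): Centre of the socket's mouth, 135 mm above the bench. The socket is an aluminium collar standing on the deck, 49 mm inside, 72 mm outside, 30 mm deep. When the cup is fully home its flange lies on this rim and its underside is 107 mm above the bench.
- socket_floor (a point): Centre of the socket's floor, 105 mm above the bench. Here stands the drive dog: a steel cross of four equal arms, 34 mm tip to tip, 5 mm thick, 9 mm high, rounded on top, on the motor spindle. It stops askew to the mill, at any odd angle, not measured, and resists turning with 0.15 N m. A cup whose slots do not match rests on it 7 mm too high; within some 5 degrees of a match, and centred in the socket, it drops by its own weight.
- latch (a joint): Angle (rad) of the mill's flat steel swing latch about its upright pivot. 0: fully open, arm along the mill's x, post on the -x side. It grows anticlockwise from above; at 1.571 it is at its stop, nose over the cup's flange, post towards the mill's -y. Friction 0.08 N m: it stays where left. The nose passes 2 mm over the flange of a cup that is home and is blocked by one that is not.
- latch_pivot (a point): The latch's pivot axis, at x 0, y -50 mm of the mill's frame; the point is at the underside of the arm, 143 mm above the bench. The arm is 14 mm wide and 8 mm thick (top at 151 mm).
- latch_post (a point): top centre of the latch's black upright post, 14 mm in diameter and 34 mm tall (151 to 185 mm above the bench), 50 mm from the pivot.
- jar: bystander: steel storage jar, 58 mm across, 76 mm high, with a round knob 20 mm across on its lid. Origin: centre of its underside.
- vial_rack: bystander: fixed white rack of small vials, 80 x 150 mm, 61 mm high. Origin: centre of its underside.
- blower: bystander: black rubber blower bulb standing with its nozzle up, 54 mm across, 105 mm high. Origin: centre of its underside.
- brush: bystander: small brush lying on the bench between the robot and the mill, 160 mm long. Origin: near its middle.
- tweezers: bystander: dark tweezers lying on the bench, 120 mm long, 8 mm high. Origin: at its middle.
- weight: bystander: steel check weight, 22 mm across, 36 mm high. Origin: centre of its underside.

How it is judged:
By the outcome, as a careful person would: the job done as asked, in the order asked, and still so for the second after the job is handed in, with the robot touching nothing.
It also fails if it takes over 58 s, if anything falls off the work surface, if the arm or the gripper's body presses on something with over 40 N, if the wrist force passes 120 N, or if a joint passes its speed limit or range.

### The arm

A 7-joint arm with a two-finger parallel gripper is mounted at the origin on the work surface. World frame = base frame: x ahead of the robot, y to its left, z up, the work surface at z = 0. Lengths are in mm, angles in rad, forces in N, time in s.
With the tool pointing down it reaches from about 400 to 925 mm from the base axis. Payload 4.1 kg.
Tool frame: the origin (TCP) lies midway between the tips of the shut fingers; the grasp point (between the pads) lies 19 mm behind it; z points along the fingers, y is the line along which they close (so a half turn about z gives the same grasp; the last joint's range is limited). The gripper opens to 85 mm and grips with 20 to 120 N. Pads are 22 mm wide; open, the fingers measure 114 mm over their backs; the gripper's body (76 mm by 85 mm) begins 54 mm behind the grasp point. The pads swing forward as they close: fully open they stand 13 mm farther back than shut.
Start: joints at [-1.379, 0.398, 0.045, 1.537, -0.019, 1.207, -0.051], TCP at [186.345, 622.751, 231.347] pointing down, gripper open.
Joint ranges: [-2.82, 2.82], [-0.49, 2.23], [-1.37, 1.46], [0, 2.46], [-1.36, 4.5], [0.23, 2], [-2.94, 2.94]. Speed limits (rad/s): [2.57, 2.57, 3.14, 3.14, 3.14, 3.14, 3.14].

### API

Orientations are given as a rotation vector (axis times angle).
In Python, from bench import status, snapshot, hand_in gives the robot as it stands.
- The arm moves only by the tool servo_tool, never from a script. Its argument "moves" is a list of rows, each a list of 7 numbers: the turn, a rotation vector about the tool's x, y, z in units of 120 degrees (1.0 is 120 degrees), then the shift along the tool's x, y, z in units of 400 mm (1.0 is 400 mm), then the gripper's target within -1 to 1 (fully open at 1, half-way at 0, shut at -1). In form: [[rx, ry, rz, tx, ty, tz, fingers], ...]. A call has 1 to 12 rows; each row shifts and turns the commanded pose from where the row before left it, along the tool's axes as they then stand; what a row does not reach is not made up. A row lasts 1/12 s, in which the tool goes at most 41.7 mm and 7.16 degrees, less where a joint would pass 70% of its speed; a pose out of reach is approached as far as the arm can. A call with a number of a shift or a turn outside -1 to 1 is refused whole. A call with a gripper value outside its range is refused whole. The fingers move at their own pace and stop on an object; the grip force is fixed at half the most. Time passes only in rows, so rows that do not move let the fingers close. It gives the time, the measured TCP pose, the force, the opening and the grip force at its end, in the units of the state.
- status.read_state(): the state, without advancing time (a new reading comes with each control period).
- snapshot(name): name is "scene" or "side" or "wrist"; returns a dict with "image" (384x512x3 uint8, red, green, blue), "camera_matrix" (3x3 intrinsics, pixels), "k1" (the pictures are not rectified: a ray, as slopes to the right and down, at radius r is drawn at 1 + k1 r^2 times it, then the intrinsics apply), "R" (3x3) and "t" (3): a world point X has camera coordinates R X + t. Camera axes: x right, y down, z forward; pixel columns grow to the right and rows downward; lengths in mm; the calibration is good to about 2 mm. A picture is of the moment at which its call begins. There is no depth.
- hand_in(): hands the job in; it is judged then, once.
The state is a dict: "t": time; "joint_pos": joint angles; "qd": joint speeds; "tau": joint torques, N m; "ee_pos": TCP position; "tool_rot": TCP orientation; "wrist_force": force on the tool from outside, world axes, zero at the start; "wrist_torque": the same for the moment, N m; "width": opening from 0.0 (shut) to 1.0 (fully open); "grasp_force": force on a finger pad.
Only numpy, scipy, OpenCV 4.12 (cv2) and the standard library are available. Lean on these libraries where they do the work, as an engineer would, in place of code of your own. Each camera call takes 0.05 s, during which the arm holds its last target. There are 200 camera calls.

## Working session

There is one attempt and no reset: what is moved stays moved. The work goes in short steps, Python scripts to look and compute and a tool call to move; the robot and the scene stay as the last step left them, time stands still between calls to the robot, and variables do not carry over. Pictures are saved under pics/ and viewed, at most 10 in all, crops included, and the job is handed in when it is done.

Besides the shell and the picture viewer there is one more tool, called after "Emit:" by a JSON object that holds its "api" and its "payload", one argument or row to a line. servo_tool: Moves the arm, as the interface text tells. Shifts and turns lie within -1 to 1; 1 stands for 400 mm of shift or 120 degrees of turn. Its arguments: {"type":"object","properties":{"moves":{"type":"array","items":{"type":"array","items":{"type":"number","minimum":-1,"maximum":1}}}},"required":["moves"]}

```bash
mkdir -p pics; ls; cat > h.py <<'E'
import numpy as np, cv2, pickle
from bench import status, snapshot, hand_in
from scipy.spatial.transform import Rotation as Ro
def ray(s,px):
    K=s["camera_matrix"];x=(px[0]-K[0][2])/K[0][0];y=(px[1]-K[1][2])/K[1][1]
    u,v=x,y
    for _ in range(20):
        f=1+s["k1"]*(u*u+v*v);u,v=x/f,y/f
    R=np.array(s["R"]);t=np.array(s["t"])
    return -R.T@t, R.T@np.array([u,v,1.])
def onz(s,px,z):
    c,d=ray(s,px);return c+d*(z-c[2])/d[2]
def proj(s,X):
    K=np.array(s["camera_matrix"]);p=np.array(s["R"])@np.array(X,float)+np.array(s["t"]);u=p[:2]/p[2]
    u=u*(1+s["k1"]*(u@u));return K[:2,:2]@u+K[:2,2]
def tri(s1,p1,s2,p2):
    A=np.zeros((3,3));b=np.zeros(3)
    for s,p in((s1,p1),(s2,p2)):
        c,d=ray(s,p);d/=np.linalg.norm(d);M=np.eye(3)-np.outer(d,d);A+=M;b+=M@c
    return np.linalg.solve(A,b)
def snap(n,f):
    s=snapshot(n);cv2.imwrite(f"pics/{f}.png",np.ascontiguousarray(s["image"][:,:,::-1]));pickle.dump(s,open(f"{f}.pkl","wb"));return s
def load(f): return pickle.load(open(f+".pkl","rb"))
E
python3 - <<'E'
from h import *
a=snap("scene","a");b=snap("side","b");c=snap("wrist","c")
cv2.imwrite("pics/ab.png",np.vstack([cv2.resize(x["image"][:,:,::-1],(400,300)) for x in(c,)]))
for s in(a,b,c): print(s["camera_matrix"],s["k1"],(-np.array(s["R"]).T@s["t"]).round())
print(status.read_state())
E
```

```text
pics
[[435.24579944   0.         252.18389723]
 [  0.         435.24579944 187.36195384]
 [  0.           0.           1.        ]] -0.011354556071472807 [1185.  635.  846.]
[[362.12800967   0.         255.22964093]
 [  0.         362.12800967 196.1294335 ]
 [  0.           0.           1.        ]] -0.09929488020034606 [ 427. -728.  913.]
[[287.51877714   0.         253.5633775 ]
 [  0.         287.51877714 192.28368412]
 [  0.           0.           1.        ]] -0.06491154924377256 [121. 642. 373.]
{'t': 0.15, 'joint_pos': array([-1.37900597,  0.39900606,  0.04506683,  1.53758049, -0.01866686,
        1.20692181, -0.05067105]), 'qd': array([-0.00089568, -0.0007001 ,  0.00192203, -0.00521571, -0.00280434,
       -0.00110861, -0.00179761]), 'tau': array([ 2.19270718e-03, -4.75562561e+01,  1.36668507e+00, -2.54514116e+01,
        1.17571227e-02,  6.51284572e-03,  3.37375354e-05]), 'ee_pos': array([186.21999459, 622.24733123, 230.51754439]), 'tool_rot': array([-4.54955665e-01, -3.10840131e+00,  2.34577006e-03]), 'wrist_force': array([ 0.15319676, -0.15974333,  0.00501208]), 'wrist_torque': array([0.02096285, 0.01800811, 0.05333134]), 'grasp_force': 0.0, 'width': 1.0012353795011568}
```

View pics/a.png

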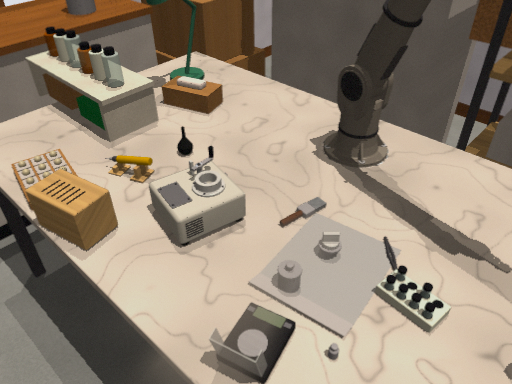

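View pics/b.png

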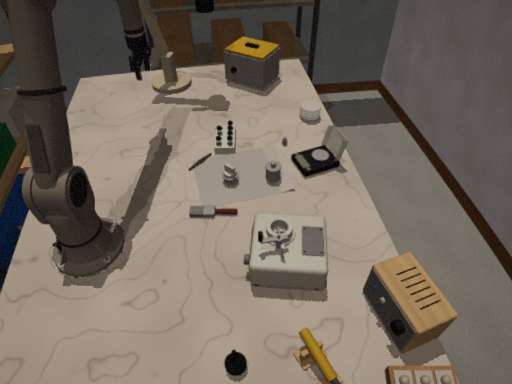

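Scene view: cup at about (329,243), jar (289,275), mill socket (208,178). Side view: cup (231,174), jar (273,172), socket (280,228) and latch post near (262,237). I'll enlarge these.

```bash
python3 - <<'E'
from h import *
a,b=load("a"),load("b")
def crop(s,x,y,w=66,h=50): return cv2.resize(s["image"][y:y+h,x:x+w,::-1],(396,300),interpolation=cv2.INTER_CUBIC)
cv2.imwrite("pics/m1.png",np.vstack([np.hstack([crop(a,300,220),crop(a,175,140)]),np.hstack([crop(b,200,150),crop(b,246,205)])]))
c=tri(a,(330,238),b,(231,170));s=tri(a,(208,178),b,(280,228));p=tri(a,(211,149),b,(262,233))
print(c,s,p)
E
```

```text
[477.28418391 223.64197391  53.19096844] [ 581.13577086 -118.93910235  130.40543285] [ 523.36488974 -164.50854645  177.39350242]
```

View pics/m1.png

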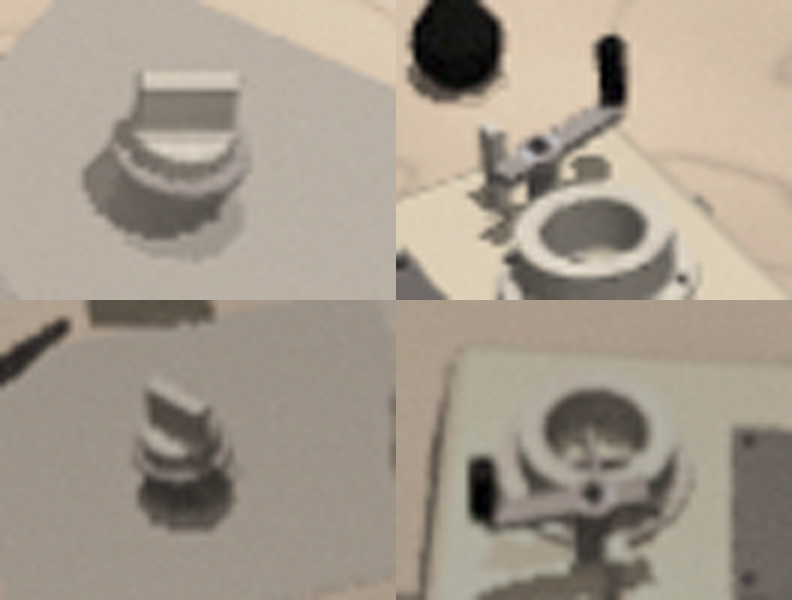

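```bash
python3 - <<'E'
from h import *
a,b=load("a"),load("b")
A=lambda x,y,ox,oy:((x+.5)/6-.5+ox,(y+.5)/6-.5+oy)
for n,z,pa,pb in [("bar",74,A(190,80,300,220),A(180,94,200,150)),("sock",135,A(197,228,175,140),A(202,130,246,205)),("piv",151,A(144,146,175,140),A(198,192,246,205)),("post",185,A(214,42,175,140),A(87,162,246,205)),("jar",76,(289,266),(273,164))]:
    print(n,tri(a,pa,b,pb).round(1),onz(a,pa,z).round(1),onz(b,pb,z).round(1))
print("barends",onz(a,A(139,80,300,220),74),onz(a,A(240,80,300,220),74))
print("barends side",onz(b,A(150,82,200,150),74),onz(b,A(207,108,200,150),74))
print(Ro.from_rotvec(status.read_state()["tool_rot"]).as_matrix().round(3))
c=load("c"); print(c["R"],proj(c,[480,223,74]))
E
```

```text
bar [475.2 225.8  72.5] [476.7 226.6  74. ] [475.  224.2  74. ]
sock [ 581.5 -117.   134.1] [ 582.4 -116.1  135. ] [ 581.3 -117.7  135. ]
piv [ 569.8 -164.6  151.4] [ 569.7 -165.   151. ] [ 569.7 -164.2  151. ]
post [ 520.5 -166.4  184.4] [ 521.7 -165.8  185. ] [ 519.9 -166.5  185. ]
jar [628.1 214.6  66.7] [635.6 219.4  76. ] [625.3 204.9  76. ]
barends [491.1880777  210.73386017  74.        ] [462.51859316 242.06404176  74.        ]
barends side [458.70428778 237.50656568  74.        ] [489.2336213  209.61966986  74.        ]
[[-0.958  0.287 -0.   ]
 [ 0.287  0.958 -0.001]
 [-0.    -0.001 -1.   ]]
[[ 0.2864559   0.95808974 -0.00265692]
 [ 0.92376323 -0.27545493  0.26605651]
 [ 0.25417416 -0.07866782 -0.96395377]] [ 63.74789771 426.58439104]
```

Emit:
{"api": "servo_tool", "payload": {
  "moves": [
    [0, 0, 0, -0.04, -0.03, 0.003, 0],
    [0, 0, 0, -0.07, -0.053, 0.0054, 0],
    [0, 0, 0, -0.07, -0.053, 0.0054, 0],
    [0, 0, 0, -0.07, -0.053, 0.0054, 0],
    [0, 0, 0, -0.07, -0.053, 0.0054, 0],
    [0, 0, 0, -0.07, -0.053, 0.0054, 0],
    [0, 0, 0, -0.07, -0.053, 0.0054, 0],
    [0, 0, 0, -0.07, -0.053, 0.0054, 0],
    [0, 0, 0, -0.07, -0.053, 0.0054, 0],
    [0, 0, 0, -0.07, -0.053, 0.0054, 0],
    [0, 0, 0, -0.07, -0.053, 0.0054, 0],
    [0, 0, 0, -0.07, -0.053, 0.0054, 0]
  ]
}}

```text
t: 1.15
ee_pos: [427.0, 293.3, 206.2]
tool_rot: [-0.455, -3.108, -0.0]
wrist_force: [0.6, 0.7, -0.0]
width: 0.501
grasp_force: 0.0
```

Emit:
{"api": "servo_tool", "payload": {
  "moves": [
    [0, 0, 0, -0.07, -0.053, 0.0054, 0],
    [0, 0, 0, -0.07, -0.053, 0.0054, 0],
    [0, 0, 0, -0.03, -0.023, 0.0024, 0],
    [0, 0, 0.05, 0, 0, 0, 0],
    [0, 0, 0.05, 0, 0, 0, 0],
    [0, 0, 0.05, 0, 0, 0, 0],
    [0, 0, 0.05, 0, 0, 0, 0],
    [0, 0, 0.05, 0, 0, 0, 0],
    [0, 0, 0, 0, 0, 0, 0],
    [0, 0, 0, 0, 0, 0, 0]
  ]
}}

```text
t: 1.98
ee_pos: [476.6, 226.0, 200.9]
tool_rot: [-1.24, -2.886, 0.0]
wrist_force: [-0.2, -0.2, 0.8]
width: 0.501
grasp_force: 0.0
```

```bash
python3 - <<'E'
from h import *
c=snap("wrist","d");s=status.read_state()
print(s["t"],s["ee_pos"],Ro.from_rotvec(s["tool_rot"]).as_matrix().round(3),s["width"])
print(proj(c,[476,225.5,74]))
cv2.imwrite("pics/d2.png",cv2.resize(c["image"][:,:,::-1],(768,576)))
E
```

```text
2.0333 [476.64270826 226.06336343 200.91710218] [[-0.688  0.725 -0.   ]
 [ 0.725  0.688 -0.   ]
 [ 0.    -0.    -1.   ]] 0.4996585528030655
[253.44821102 185.46618657]
```

View pics/d2.png

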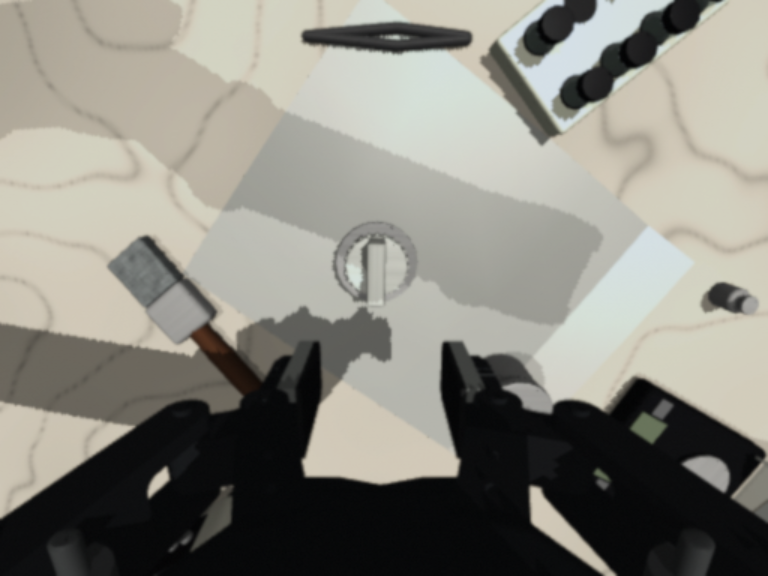

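The cup sits in the wrist view at about (377,271) of the doubled-up picture, its bar upright in the frame (yaw matches). The jar is clear to the right of the fingers. I'll correct the offset.

```bash
python3 - <<'E'
from h import *
c=load("d")
f=lambda x,y:((x+.5)/1.5-.5,(y+.5)/1.5-.5)
e=np.array([476.64,226.06]);X=np.array([-.688,.725]);Y=np.array([.725,.688])
for n,p,z in[("top",(376.5,271),74),("topend1",(377,237),74),("topend2",(376,305),74),("flange",(375,264),34)]:
    q=onz(c,f(*p),z)[:2];print(n,q.round(1),"tool x,y",((q-e)@X).round(1),((q-e)@Y).round(1))
E
```

```text
top [470.8 227.3] tool x,y 5.0 -3.4
topend1 [456.  243.5] tool x,y 26.8 -3.0
topend2 [486.2 210.5] tool x,y -17.9 -3.7
flange [472.5 223.4] tool x,y 0.9 -4.9
```

Emit:
{"api": "servo_tool", "payload": {
  "moves": [
    [0, 0, 0, 0.0015, -0.0015, 0.05, 0],
    [0, 0, 0, 0.0015, -0.0015, 0.06, 0],
    [0, 0, 0, 0.0015, -0.002, 0.06, 0],
    [0, 0, 0, 0.0015, -0.002, 0.05, 0],
    [0, 0, 0, 0, 0, 0, 0],
    [0, 0, 0, 0, 0, 0, 0]
  ]
}}

```text
t: 2.53
ee_pos: [472.6, 225.5, 112.5]
tool_rot: [-1.242, -2.884, 0.003]
wrist_force: [-0.7, -1.5, 0.3]
width: 0.501
grasp_force: 0.0
```

```bash
python3 - <<'E'
from h import *
c=snap("wrist","e");s=status.read_state();print(s["ee_pos"])
cv2.imwrite("pics/e2.png",cv2.resize(c["image"][100:356,120:392,::-1],(544*1,512)))
E
```

```text
[473.64020539 225.99977259 113.68355464]
```

View pics/e2.png

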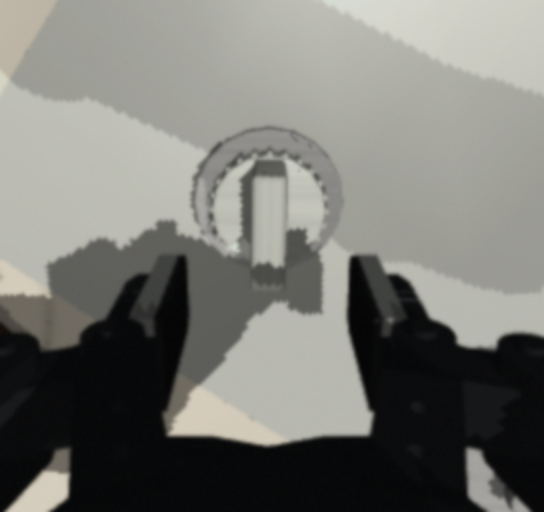

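The bar is at about x 269, midway between the fingertips (186 and 349), spanning rows 160 to 285.

```bash
python3 - <<'E'
from h import *
c=load("e")
e=np.array([473.64,226.0]);X=np.array([-.688,.725]);Y=np.array([.725,.688])
for p,z in[((269,160),74),((269,285),74),((269,222),74),((267,200),34)]:
    q=onz(c,((p[0]-.5)/2+120,(p[1]-.5)/2+100),z)[:2];print(q.round(1),((q-e)@X).round(1),((q-e)@Y).round(1))
E
```

```text
[454.5 244.2] 26.4 -1.4
[484.8 212.2] -17.6 -1.4
[469.  228.9] 5.3 -1.4
[471.5 225. ] 0.7 -2.2
```

Emit:
{"api": "servo_tool", "payload": {
  "moves": [
    [0, 0, 0, 0.002, -0.0005, 0.05, 0],
    [0, 0, 0, 0.0018, -0.0005, 0.05, 0],
    [0, 0, 0, 0, 0, 0.04, 0],
    [0, 0, 0, 0, 0, 0.02, 0],
    [0, 0, 0, 0, 0, 0, 0],
    [0, 0, 0, 0, 0, 0, 0]
  ]
}}

```text
t: 3.08
ee_pos: [472.8, 227.1, 50.1]
tool_rot: [1.243, 2.884, 0.002]
wrist_force: [-0.9, 0.2, -0.7]
width: 0.501
grasp_force: 0.0
```

Emit:
{"api": "servo_tool", "payload": {
  "moves": [
    [0, 0, 0, 0, 0, 0, -1],
    [0, 0, 0, 0, 0, 0, -1],
    [0, 0, 0, 0, 0, 0, -1],
    [0, 0, 0, 0, 0, 0, -1],
    [0, 0, 0, 0, 0, 0, -1],
    [0, 0, 0, 0, 0, 0, -1],
    [0, 0, 0, 0, 0, 0, -1],
    [0, 0, 0, 0, 0, 0, -1]
  ]
}}

```text
t: 3.75
ee_pos: [472.6, 227.2, 50.2]
tool_rot: [1.244, 2.884, 0.003]
wrist_force: [-1.1, -0.5, 6.3]
width: 0.127
grasp_force: 59.0
```

Emit:
{"api": "servo_tool", "payload": {
  "moves": [
    [0, 0, 0, 0, 0, -0.02, -1],
    [0, 0, 0, 0, 0, -0.05, -1],
    [0, 0, 0, 0, 0, -0.08, -1],
    [0, 0, 0, 0, 0, -0.08, -1],
    [0, 0, 0, 0, 0, -0.08, -1],
    [0, 0, 0, 0, 0, -0.08, -1],
    [0, 0, 0, 0, 0, -0.07, -1],
    [0, 0, 0, 0, 0, -0.04, -1]
  ]
}}

```text
t: 4.42
ee_pos: [472.6, 226.8, 252.5]
tool_rot: [1.244, 2.883, 0.006]
wrist_force: [-0.3, 0.1, -2.7]
width: 0.126
grasp_force: 58.9
```

Emit:
{"api": "servo_tool", "payload": {
  "moves": [
    [0, 0, 0, -0.02, -0.008, 0, -1],
    [0, 0, 0, -0.05, -0.02, 0, -1],
    [0, 0, 0, -0.07, -0.028, 0, -1],
    [0, 0, 0, -0.07, -0.028, 0, -1],
    [0, 0, 0, -0.07, -0.028, 0, -1],
    [0, 0, 0, -0.07, -0.028, 0, -1],
    [0, 0, 0, -0.07, -0.028, 0, -1],
    [0, 0, 0, -0.07, -0.028, 0, -1],
    [0, 0, 0, -0.07, -0.028, 0, -1],
    [0, 0, 0, -0.07, -0.028, 0, -1],
    [0, 0, 0, -0.07, -0.028, 0, -1],
    [0, 0, 0, -0.07, -0.028, 0, -1]
  ]
}}

```text
t: 5.42
ee_pos: [592.3, -84.0, 246.8]
tool_rot: [-1.244, -2.881, 0.003]
wrist_force: [0.3, 0.9, -2.6]
width: 0.131
grasp_force: 58.7
```

Emit:
{"api": "servo_tool", "payload": {
  "moves": [
    [0, 0, 0, -0.07, -0.028, 0, -1],
    [0, 0, 0, -0.07, -0.028, 0, -1],
    [0, 0, 0, -0.05, -0.02, 0, -1],
    [0, 0, 0, -0.02, -0.01, 0, -1],
    [0, 0, 0, 0, 0, 0, -1],
    [0, 0, 0, 0, 0, 0, -1],
    [0, 0, 0, 0, 0, 0, -1]
  ]
}}

```text
t: 6.0
ee_pos: [625.7, -164.3, 248.0]
tool_rot: [-1.24, -2.884, -0.002]
wrist_force: [0.1, 0.7, -2.3]
width: 0.127
grasp_force: 58.8
```

```bash
python3 - <<'E'
from h import *
c=snap("wrist","f");s=status.read_state();print(s["ee_pos"],s["tool_rot"],s["width"],s["wrist_force"],s["joint_pos"].round(2))
cx,cy=proj(c,[581.7,-117,120]).round().astype(int);print(cx,cy)
cv2.imwrite("pics/f2.png",np.hstack([cv2.resize(c["image"][:,:,::-1],(400,300)),cv2.resize(c["image"][max(cy-40,0):cy+40,cx-53:cx+53,::-1],(400,300),interpolation=cv2.INTER_CUBIC)]))
E
```

```text
[ 625.93156684 -164.10944619  248.40015416] [-1.23938356e+00 -2.88472372e+00 -2.20742967e-03] 0.1295370118767945 [ 0.27710219 -0.072105   -3.58188139] [-0.22  0.44  0.58  1.53 -0.25  1.25  1.15]
255 117
```

View pics/f2.png

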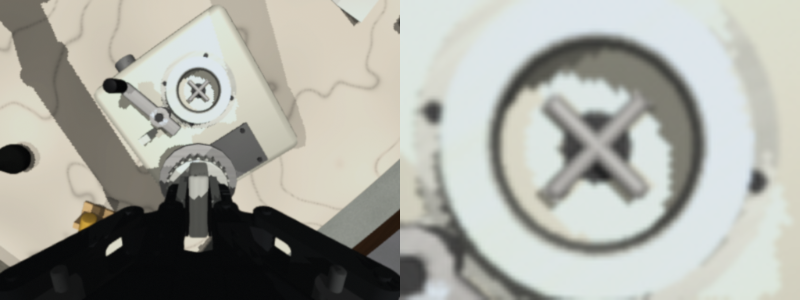

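```bash
python3 - <<'E'
from h import *
c=load("f");s=dict(ee=np.array([625.93,-164.11,248.4]))
R=Ro.from_rotvec([-1.23938356e+00,-2.88472372e+00,-2.2e-3]).as_matrix();X=R[:2,0];Y=R[:2,1]
sx,sy=400/106,300/80
P=lambda x,y:((x-400+.5)/sx-.5+202,(y+.5)/sy-.5+77)
L=lambda x,y:((x+.5)/.78125-.5,(y+.5)/.78125-.5)
for z,p in [(114,(548,100)),(114,(643,190)),(114,(645,100)),(114,(550,195)),(114,(598,146))]: print(onz(c,P(*p),z)[:2].round(1))
g=lambda p,q:np.degrees(np.arctan2(*(onz(c,P(*q),114)-onz(c,P(*p),114))[1::-1]))
print("dog",g((548,100),(643,190)),g((550,195),(645,100)),"toolx",np.degrees(np.arctan2(X[1],X[0])),"tooly",np.degrees(np.arctan2(Y[1],Y[0])))
# rim by inner-edge circle
print("rim in",onz(c,P(598,143),135)[:2])
piv=onz(c,L(158,118),151)[:2];post=onz(c,L(115,85),185)[:2];print("piv",piv,"post",post)
ee=s["ee"]
for n,p in[("fl top",(198,144)),("fl l",(160,170)),("fl r",(237,170))]:
    q=onz(c,L(*p),232.4)[:2]-ee[:2];print(n,q@X,q@Y)
# HoughCircles on rim
cv2.imwrite("pics/g.png",np.hstack([cv2.resize(c["image"][160:260,180:330,::-1],(750,500),interpolation=cv2.INTER_CUBIC)]))
g=cv2.cvtColor(c["image"],cv2.COLOR_RGB2GRAY)[77:157,202:308]
print(cv2.HoughCircles(cv2.resize(g,None,fx=4,fy=4),cv2.HOUGH_GRADIENT,2,50,param1=100,param2=40,minRadius=80,maxRadius=180))
E
```

```text
[ 563.8 -117. ]
[ 595.9 -116.7]
[ 581.  -100.6]
[ 579.8 -133.6]
[ 580.3 -116.6]
dog 0.5633183806570331 87.94333568872638 toolx 133.4997524321384 tooly 43.499681482625654
rim in [ 579.72646386 -116.05786042]
piv [ 568.60380185 -167.09364018] post [ 522.53938784 -164.00530112]
fl top 28.540059780965393 -0.908228794707395
fl l 8.482342805395396 -29.444084508931738
fl r 8.451802954864515 28.360560227882768
[[[211.  153.  116.4]
  [171.  191.  116.6]
  [157.  277.  101.8]
  [125.  169.   81.8]
  [161.  133.   85.6]
  [251.  121.   90.8]
  [221.  207.   81.8]]]
```

View pics/g.png

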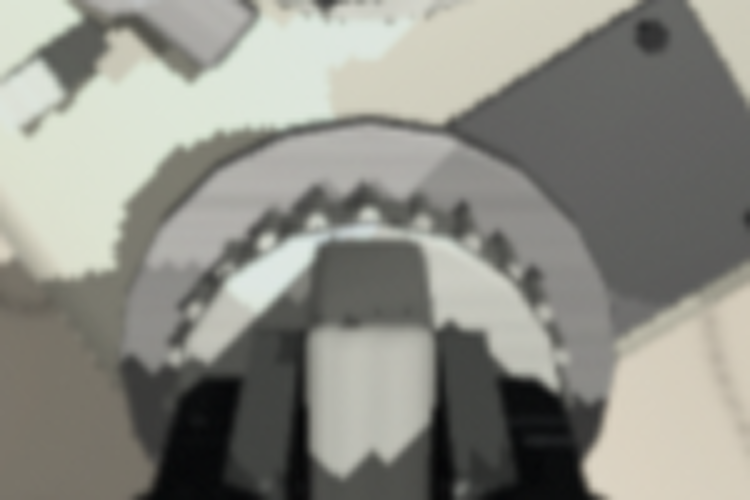

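The dog's cross shows clearly, arms about 0 and 90 degrees to the world. Flange edge in hand is at (370,117) of the crop, so the cup sits about 1.5 mm back in the grip.

Emit:
{"api": "servo_tool", "payload": {
  "moves": [
    [0, 0, 0, 0.03, 0, 0, -1],
    [0, 0, 0, 0.055, 0.001, 0, -1],
    [0, 0, 0, 0.055, 0.002, 0, -1],
    [0, 0, 0.04, 0.026, 0, 0, -1],
    [0, 0, 0.047, 0, 0, 0, -1],
    [0, 0, 0.047, 0, 0, 0, -1],
    [0, 0, 0.047, 0, 0, 0, -1],
    [0, 0, 0.047, 0, 0, 0, -1],
    [0, 0, 0.047, 0, 0, 0, -1],
    [0, 0, 0.047, 0, 0, 0, -1],
    [0, 0, 0.047, 0, 0, 0.01, -1],
    [0, 0, 0, 0, 0, 0.03, -1]
  ]
}}

```text
t: 7.05
ee_pos: [582.7, -115.9, 234.4]
tool_rot: [2.237, 2.203, 0.005]
wrist_force: [0.0, -0.5, -2.6]
width: 0.124
grasp_force: 59.0
```

Emit:
{"api": "servo_tool", "payload": {
  "moves": [
    [0, 0, 0, 0, 0, 0.04, -1],
    [0, 0, 0, 0, 0, 0.04, -1],
    [0, 0, 0, 0, 0, 0.008, -1],
    [0, 0, 0, 0, 0, 0, -1],
    [0, 0, 0, 0, 0, 0, -1],
    [0, 0, 0, 0, 0, 0, -1]
  ]
}}

```text
t: 7.55
ee_pos: [582.2, -117.4, 198.8]
tool_rot: [2.237, 2.204, 0.002]
wrist_force: [-0.3, 0.2, -3.2]
width: 0.124
grasp_force: 58.8
```

```bash
python3 - <<'E'
from h import *
c=snap("wrist","i");a=snap("scene","j");b=snap("side","k");s=status.read_state();print(s["ee_pos"],s["wrist_force"])
R=Ro.from_rotvec(s["tool_rot"]).as_matrix();print(R.round(3),np.degrees(np.arctan2(R[1,1],R[0,1])))
cr=lambda s,x,y,w,h:cv2.resize(s["image"][y:y+h,x:x+w,::-1],(400,300),interpolation=cv2.INTER_CUBIC)
for q in(c,a,b):print(proj(q,[580.5,-116.6,135]))
cv2.imwrite("pics/i2.png",np.vstack([np.hstack([cr(a,168,125,80,60),cr(b,240,180,80,60)]),np.hstack([cr(c,156,110,200,150),cr(c,0,0,512,384)])]))
E
```

```text
[ 582.0980065  -117.60236225  198.74704459] [-0.38014695 -0.1942827  -2.56651423]
[[ 0.016  1.     0.002]
 [ 1.    -0.016  0.   ]
 [ 0.     0.002 -1.   ]] -0.9207260360502121
[252.01668668 204.18628831]
[207.79883271 177.20089428]
[278.88795968 225.97781765]
```

View pics/i2.png

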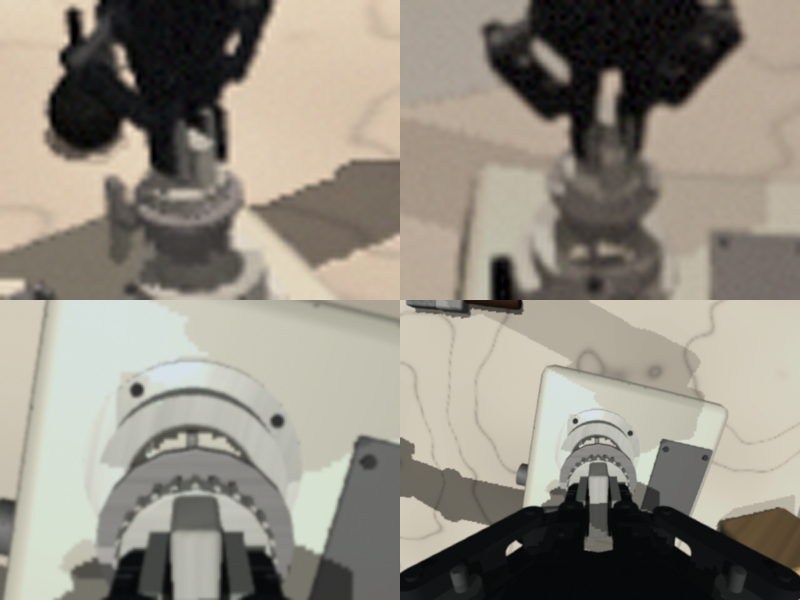

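Emit:
{"api": "servo_tool", "payload": {
  "moves": [
    [0, 0, 0, 0.0065, 0, 0, -1],
    [0, 0, 0, 0, 0, 0.01, -1],
    [0, 0, 0, 0, 0, 0.01, -1],
    [0, 0, 0, 0, 0, 0.01, -1],
    [0, 0, 0, 0, 0, 0.01, -1],
    [0, 0, 0, 0, 0, 0, -1],
    [0, 0, 0, 0, 0, 0, -1]
  ]
}}

```text
t: 8.28
ee_pos: [581.3, -114.9, 181.4]
tool_rot: [-2.239, -2.203, 0.001]
wrist_force: [0.0, 0.1, -3.7]
width: 0.131
grasp_force: 58.8
```

Emit:
{"api": "servo_tool", "payload": {
  "moves": [
    [0, 0, 0, 0, 0, 0.01, -1],
    [0, 0, 0, 0, 0, 0.01, -1],
    [0, 0, 0, 0, 0, 0, -1],
    [0, 0, 0, 0, 0, 0, -1]
  ]
}}

```text
t: 8.62
ee_pos: [581.3, -114.7, 173.5]
tool_rot: [-2.239, -2.203, 0.001]
wrist_force: [-0.7, -0.1, -2.9]
width: 0.123
grasp_force: 58.8
```

Emit:
{"api": "servo_tool", "payload": {
  "moves": [
    [0, 0, 0, 0, 0, 0.01, -1],
    [0, 0, 0, 0, 0, 0.006, -1],
    [0, 0, 0, 0, 0, 0.004, -1],
    [0, 0, 0, 0, 0, 0, -1],
    [0, 0, 0, 0, 0, 0, -1]
  ]
}}

```text
t: 9.03
ee_pos: [581.5, -114.9, 165.7]
tool_rot: [-2.239, -2.203, 0.0]
wrist_force: [-0.5, -0.1, -3.1]
width: 0.129
grasp_force: 58.8
```

Emit:
{"api": "servo_tool", "payload": {
  "moves": [
    [0, 0, 0, 0, 0, 0.004, -1],
    [0, 0, 0, 0, 0, 0.004, -1],
    [0, 0, 0, 0, 0, 0, -1],
    [0, 0, 0, 0, 0, 0, -1]
  ]
}}

```text
t: 9.37
ee_pos: [581.5, -114.8, 162.6]
tool_rot: [-2.239, -2.203, 0.0]
wrist_force: [-0.2, -0.2, -3.1]
width: 0.124
grasp_force: 58.8
```

Emit:
{"api": "servo_tool", "payload": {
  "moves": [
    [0, 0, 0, 0, 0, 0.004, -1],
    [0, 0, 0, 0, 0, 0.004, -1],
    [0, 0, 0, 0, 0, 0, -1],
    [0, 0, 0, 0, 0, 0, -1]
  ]
}}

```text
t: 9.7
ee_pos: [581.5, -114.8, 159.3]
tool_rot: [-2.239, -2.203, 0.0]
wrist_force: [-0.3, -0.2, -2.9]
width: 0.126
grasp_force: 58.8
```

Emit:
{"api": "servo_tool", "payload": {
  "moves": [
    [0, 0, 0, 0, 0, 0.003, -1],
    [0, 0, 0, 0, 0, 0.002, -1],
    [0, 0, 0, 0, 0, 0, -1],
    [0, 0, 0, 0, 0, 0, -1]
  ]
}}

```text
t: 10.03
ee_pos: [581.6, -114.9, 157.4]
tool_rot: [2.24, 2.203, 0.0]
wrist_force: [-1.1, 0.5, -3.0]
width: 0.125
grasp_force: 58.8
```

Emit:
{"api": "servo_tool", "payload": {
  "moves": [
    [0, 0, 0, 0, 0, 0.0025, -1],
    [0, 0, 0, 0, 0, 0, -1],
    [0, 0, 0, 0, 0, 0, -1]
  ]
}}

```text
t: 10.28
ee_pos: [581.6, -114.8, 157.3]
tool_rot: [-2.239, -2.203, -0.001]
wrist_force: [-3.5, 1.0, 5.8]
width: 0.129
grasp_force: 60.0
```

Contact at 157.3 mm means the underside is at 107.1 mm: home. Releasing and rising.

Emit:
{"api": "servo_tool", "payload": {
  "moves": [
    [0, 0, 0, 0, 0, -0.0015, -0.8],
    [0, 0, 0, 0, 0, 0, -0.5],
    [0, 0, 0, 0, 0, 0, -0.3],
    [0, 0, 0, 0, 0, 0, 0],
    [0, 0, 0, 0, 0, 0, 0],
    [0, 0, 0, 0, 0, 0, 0]
  ]
}}

```text
t: 10.78
ee_pos: [581.7, -114.9, 157.0]
tool_rot: [2.239, 2.203, 0.0]
wrist_force: [-0.1, -0.3, 0.3]
width: 0.499
grasp_force: 0.0
```

Emit:
{"api": "servo_tool", "payload": {
  "moves": [
    [0, 0, 0, 0, 0, -0.01, 0],
    [0, 0, 0, 0, 0, -0.04, 0],
    [0, 0, 0, 0, 0, -0.07, 0],
    [0, 0, 0, 0, 0, -0.08, 0],
    [0, 0, 0, 0, 0, -0.06, 0],
    [0, 0, 0, 0, 0, -0.02, 0],
    [0, 0, 0, 0, 0, 0, 0],
    [0, 0, 0, 0, 0, 0, 0]
  ]
}}

```text
t: 11.45
ee_pos: [581.3, -114.6, 268.5]
tool_rot: [-2.239, -2.203, -0.0]
wrist_force: [-0.4, 0.0, -0.1]
width: 0.503
grasp_force: 0.0
```

```bash
python3 - <<'E'
from h import *
c=snap("wrist","l");b=snap("side","m");a=snap("scene","n");s=status.read_state();print(s["ee_pos"],s["tool_rot"],s["wrist_force"])
cr=lambda s,x,y,w,h:cv2.resize(s["image"][y:y+h,x:x+w,::-1],(400,300),interpolation=cv2.INTER_CUBIC)
cv2.imwrite("pics/l2.png",np.vstack([np.hstack([cr(c,156,100,200,150),cr(c,0,0,512,384)]),np.hstack([cr(a,170,130,80,60),cr(b,240,190,80,60)])]))
E
```

```text
[ 580.57987118 -114.37284838  267.16020465] [-2.23748602 -2.2015605   0.00327279] [-0.82711376 -0.67212855 -0.00273141]
```

View pics/l2.png

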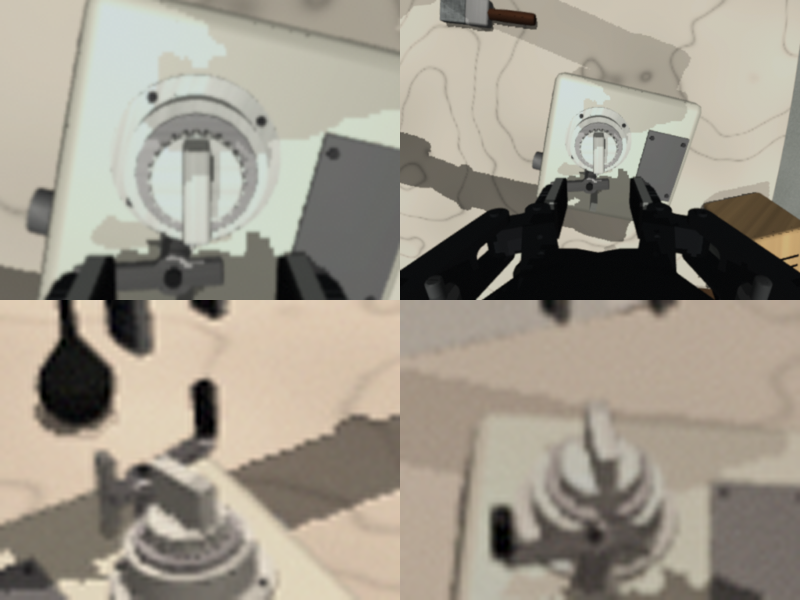

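The cup sits home: flange concentric and flat on the collar. The latch is still open, with its post at the left, at scene crop (205,405).

Emit:
{"api": "servo_tool", "payload": {
  "moves": [
    [0, 0, -0.054, 0, 0, 0, -1],
    [0, 0, -0.054, 0, 0, 0, -1],
    [0, 0, -0.054, 0, 0, 0, -1],
    [0, 0, -0.054, 0, 0, 0, -1],
    [0, 0, -0.054, 0, 0, 0, -1],
    [0, 0, -0.055, 0, 0, 0, -1],
    [0, 0, 0, 0.02, -0.07, 0.02, -1],
    [0, 0, 0, 0.025, -0.07, 0.02, -1],
    [0, 0, 0, 0.02, -0.06, 0.02, -1],
    [0, 0, 0, 0, 0, 0, -1],
    [0, 0, 0, 0, 0, 0, -1],
    [0, 0, 0, 0, 0, 0, -1]
  ]
}}

```text
t: 12.6
ee_pos: [502.9, -143.1, 244.6]
tool_rot: [-1.375, -2.824, -0.0]
wrist_force: [-0.3, 0.2, -0.6]
width: -0.001
grasp_force: 0.0
```

```bash
python3 - <<'E'
from h import *
c=snap("wrist","o");s=status.read_state();print(s["ee_pos"],s["wrist_force"])
R=Ro.from_rotvec(s["tool_rot"]).as_matrix();print(R.round(3))
cv2.imwrite("pics/o2.png",cv2.resize(c["image"][:,:,::-1],(768,576)))
for n,X in[("post",[521,-165.5,185]),("piv",[569.3,-165.5,151])]:print(n,proj(c,X)*1.5)
print("stop",tri(load("a"),(190.3,161.2),load("f"),(186,179)))
p=np.array([569.3,-165.5]);n=-R[:2,0]
f=[p+50*np.array([np.cos(t),np.sin(t)])-n*18 for t in np.radians(np.arange(180,258,7))]
print([(f[0]-s["ee_pos"][:2])@R[:2,:2]/400])
print((np.diff(f,axis=0)@R[:2,:2]/400).round(4))
E
```

```text
[ 503.42674897 -142.97028762  244.81625898] [-0.49272177 -0.17804408  0.46113666]
[[-0.617  0.787  0.   ]
 [ 0.787  0.617 -0.   ]
 [-0.     0.    -1.   ]]
post [382.52032788 364.74842253]
piv [444.66406258 385.05558803]
stop [ 573.99149576 -195.8546242   148.07764448]
[array([-0.02380742, -0.00356575])]
[[-0.0126 -0.0087]
 [-0.0135 -0.0071]
 [-0.0143 -0.0054]
 [-0.0148 -0.0036]
 [-0.0152 -0.0018]
 [-0.0153  0.0001]
 [-0.0151  0.002 ]
 [-0.0148  0.0038]
 [-0.0142  0.0056]
 [-0.0134  0.0073]
 [-0.0124  0.0088]]
```

View pics/o2.png

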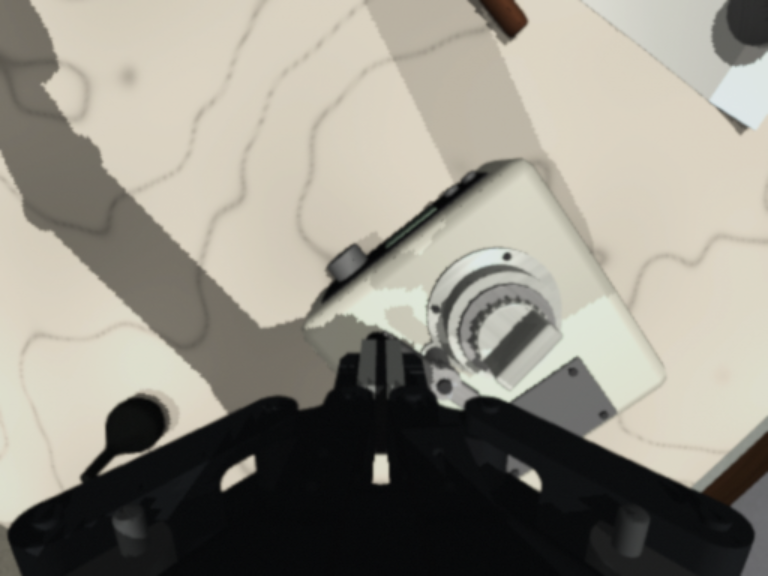

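Fingertips at (380,335), pivot at (444,386) as predicted; the post is hidden just behind the fingers. The finger site is clear of collar and cup. Descending.

Emit:
{"api": "servo_tool", "payload": {
  "moves": [
    [0, 0, 0, 0, 0, 0.04, -1],
    [0, 0, 0, 0, 0, 0.06, -1],
    [0, 0, 0, 0, 0, 0.06, -1],
    [0, 0, 0, 0, 0, 0.04, -1],
    [0, 0, 0, 0, 0, 0.015, -1],
    [0, 0, 0, 0, 0, 0, -1],
    [0, 0, 0, 0, 0, 0, -1]
  ]
}}

```text
t: 13.23
ee_pos: [503.5, -143.6, 159.5]
tool_rot: [1.374, 2.824, -0.0]
wrist_force: [-0.0, 0.1, -0.0]
width: 0.004
grasp_force: 0.0
```

Emit:
{"api": "servo_tool", "payload": {
  "moves": [
    [0, 0, 0, -0.008, -0.001, 0, -1],
    [0, 0, 0, -0.008, -0.001, 0, -1],
    [0, 0, 0, -0.008, -0.001, 0, -1],
    [0, 0, 0, -0.006, -0.004, 0, -1],
    [0, 0, 0, -0.006, -0.004, 0, -1],
    [0, 0, 0, -0.0068, -0.0036, 0, -1],
    [0, 0, 0, -0.0068, -0.0036, 0, -1],
    [0, 0, 0, -0.007, -0.0027, 0, -1],
    [0, 0, 0, -0.007, -0.0027, 0, -1],
    [0, 0, 0, 0, 0, 0, -1]
  ]
}}

```text
t: 14.07
ee_pos: [510.3, -170.7, 158.8]
tool_rot: [-1.377, -2.823, 0.001]
wrist_force: [-1.2, 0.2, -0.2]
width: -0.003
grasp_force: 0.5
```

Emit:
{"api": "servo_tool", "payload": {
  "moves": [
    [0, 0, 0, -0.0074, -0.0018, 0, -1],
    [0, 0, 0, -0.0074, -0.0018, 0, -1],
    [0, 0, 0, -0.0076, -0.0009, 0, -1],
    [0, 0, 0, -0.0076, -0.0009, 0, -1],
    [0, 0, 0, -0.0076, 0, 0, -1],
    [0, 0, 0, -0.0076, 0, 0, -1],
    [0, 0, 0, -0.0076, 0.001, 0, -1],
    [0, 0, 0, -0.0076, 0.001, 0, -1],
    [0, 0, 0, -0.0074, 0.0019, 0, -1],
    [0, 0, 0, -0.0074, 0.0019, 0, -1],
    [0, 0, 0, 0, 0, 0, -1]
  ]
}}

```text
t: 14.98
ee_pos: [530.7, -193.7, 159.3]
tool_rot: [1.375, 2.823, 0.0]
wrist_force: [0.3, 0.5, 0.4]
width: 0.002
grasp_force: 0.2
```

```bash
python3 - <<'E'
from h import *
c=snap("wrist","p");b=snap("side","q");a=snap("scene","r");s=status.read_state();print(s["ee_pos"],s["wrist_force"])
cr=lambda s,x,y,w,h:cv2.resize(s["image"][y:y+h,x:x+w,::-1],(400,300),interpolation=cv2.INTER_CUBIC)
cv2.imwrite("pics/p2.png",np.vstack([np.hstack([cr(c,156,100,200,150),cr(c,0,0,512,384)]),np.hstack([cr(a,170,130,80,60),cr(b,240,190,80,60)])]))
E
```

```text
[ 530.65484242 -193.41448296  159.54366378] [0.92509386 0.09305321 0.22405728]
```

View pics/p2.png

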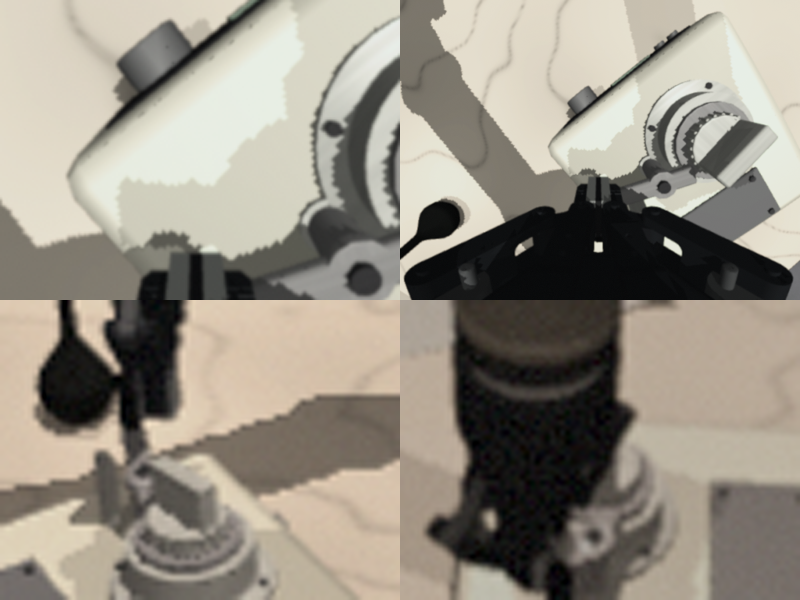

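Latch arm has swung with the post; the nose is turning towards the flange. (I have used up my picture views, so from here I go by force and numbers.)

Emit:
{"api": "servo_tool", "payload": {
  "moves": [
    [0, 0, 0, -0.0072, 0.0024, 0, -1],
    [0, 0, 0, -0.0072, 0.0024, 0, -1],
    [0, 0, 0, -0.007, 0.0028, 0, -1],
    [0, 0, 0, -0.007, 0.0028, 0, -1],
    [0, 0, 0, -0.0066, 0.0036, 0, -1],
    [0, 0, 0, 0, 0, 0, -1],
    [0, 0, 0, 0, 0, 0, -1]
  ]
}}

```text
t: 15.72
ee_pos: [543.2, -201.1, 159.0]
tool_rot: [1.375, 2.823, -0.0]
wrist_force: [-0.6, 0.1, 0.6]
width: -0.003
grasp_force: 0.0
```

Emit:
{"api": "servo_tool", "payload": {
  "moves": [
    [0, 0, 0, -0.0066, 0.0038, 0, -1],
    [0, 0, 0, 0, 0, 0, -1],
    [0, 0, 0, 0, 0, 0, -1]
  ]
}}

```text
t: 15.97
ee_pos: [544.7, -201.5, 158.8]
tool_rot: [-1.375, -2.823, -0.0]
wrist_force: [-3.6, 2.0, 1.5]
width: 0.003
grasp_force: 1.9
```

Emit:
{"api": "servo_tool", "payload": {
  "moves": [
    [0, 0, 0, -0.0033, 0.002, 0, -1],
    [0, 0, 0, 0, 0, 0, -1],
    [0, 0, 0, 0, 0, 0, -1]
  ]
}}

```text
t: 16.22
ee_pos: [544.9, -201.4, 158.6]
tool_rot: [-1.373, -2.82, -0.001]
wrist_force: [-6.3, 3.9, 3.4]
width: 0.0
grasp_force: 3.3
```

Emit:
{"api": "servo_tool", "payload": {
  "moves": [
    [0, 0, 0, -0.0033, 0.002, 0, -1],
    [0, 0, 0, 0, 0, 0, -1],
    [0, 0, 0, 0, 0, 0, -1]
  ]
}}

```text
t: 16.47
ee_pos: [545.2, -201.2, 158.3]
tool_rot: [-1.372, -2.817, -0.001]
wrist_force: [-7.8, 4.8, 5.3]
width: 0.003
grasp_force: 4.7
```

Firm stop: force rises to about 9 N with no motion, at the predicted post position. Backing off and rising.

Emit:
{"api": "servo_tool", "payload": {
  "moves": [
    [0, 0, 0, 0.012, 0, 0, -1],
    [0, 0, 0, 0.025, 0, 0, -1],
    [0, 0, 0, 0.02, 0, -0.02, -1],
    [0, 0, 0, 0, 0, -0.06, -1],
    [0, 0, 0, 0, 0, -0.08, -1],
    [0, 0, 0, 0, 0, -0.08, -1],
    [0, 0, 0, 0.03, 0, -0.06, -1],
    [0, 0, 0, 0.06, 0, -0.02, -1],
    [0, 0, 0, 0.06, 0, 0, -1],
    [0, 0, 0, 0.03, 0, 0, -1],
    [0, 0, 0, 0, 0, 0, -1],
    [0, 0, 0, 0, 0, 0, -1]
  ]
}}

```text
t: 17.47
ee_pos: [490.1, -127.9, 287.9]
tool_rot: [1.372, 2.823, 0.002]
wrist_force: [0.6, -0.2, -0.5]
width: 0.002
grasp_force: 0.0
```

```bash
python3 - <<'E'
from h import *
a=snap("scene","s");b=snap("side","u");s=status.read_state();print(s["t"],s["ee_pos"],s["wrist_force"])
def black(s,X,r=9):
    x,y=proj(s,X).round().astype(int);m=(s["image"][y-r:y+r,x-r:x+r].max(2)<45).astype(np.uint8)
    n,l,st,ce=cv2.connectedComponentsWithStats(m)
    return [(ce[i]+[x-r,y-r],st[i]) for i in range(1,n) if st[i][4]>8]
P=[557,-214,170]
for q in(a,b): print(proj(q,P),black(q,P), "old place",black(q,[521,-165,170]))
A=black(a,P);B=black(b,P)
if A and B: print(tri(a,max(A,key=lambda t:t[1][4])[0],b,max(B,key=lambda t:t[1][4])[0]))
# bystanders unchanged? diff with first images, away from arm
for n,o,q in(("a","a",a),("b","b",b)):
    o=load(o)
    d=(cv2.absdiff(o["image"],q["image"]).max(2)>60).astype(np.uint8)
    nn,l,st,ce=cv2.connectedComponentsWithStats(cv2.morphologyEx(d,cv2.MORPH_OPEN,np.ones((3,3))))
    print(n,[st[i].tolist() for i in range(1,nn) if st[i][4]>15])
E
```

```text
17.5667 [ 490.3161584  -129.04263095  287.45781041] [-0.37343341  0.36699844 -0.09944734]
[190.0099678  149.89103168] [(array([186.04605263, 147.96052632]), array([  0,   0,  11,  16, 152], dtype=int32))] old place []
[277.72741137 248.34395427] [(array([278.02702703, 249.54054054]), array([ 7,  5,  5, 11, 37], dtype=int32))] old place []
[ 559.05298132 -223.12031206  174.87497776]
a [[203, 0, 8, 3, 20], [215, 19, 7, 11, 67], [208, 44, 26, 7, 117], [207, 53, 31, 64, 1044], [379, 63, 9, 17, 120], [208, 127, 117, 40, 1663], [314, 149, 198, 124, 3534], [328, 149, 26, 14, 132], [189, 153, 4, 6, 22], [167, 164, 22, 11, 95], [206, 170, 7, 3, 21], [317, 248, 20, 12, 146]]
b [[112, 0, 29, 16, 283], [154, 11, 37, 18, 338], [217, 23, 13, 4, 40], [211, 24, 19, 20, 234], [227, 34, 39, 24, 516], [0, 44, 13, 9, 106], [166, 52, 6, 5, 24], [194, 64, 72, 133, 3659], [135, 71, 7, 9, 51], [60, 116, 12, 37, 199], [109, 129, 63, 128, 1971], [22, 156, 9, 11, 75], [75, 166, 20, 40, 314], [22, 174, 8, 22, 136], [61, 174, 6, 6, 27], [57, 190, 7, 4, 27], [30, 203, 13, 20, 97], [273, 221, 5, 6, 28], [258, 231, 5, 12, 55], [112, 235, 22, 34, 302], [277, 249, 4, 18, 65], [251, 255, 18, 11, 148], [63, 276, 8, 10, 69], [108, 286, 9, 13, 44], [115, 298, 5, 5, 22], [271, 301, 4, 5, 17], [92, 302, 5, 5, 20], [128, 308, 8, 10, 45], [272, 308, 7, 10, 44], [200, 311, 6, 5, 22], [250, 312, 8, 6, 29], [127, 319, 5, 4, 20], [220, 320, 5, 5, 19], [217, 326, 4, 4, 16], [222, 326, 6, 6, 21], [206, 330, 5, 7, 25], [233, 332, 7, 6, 29]]
```

The side camera puts the post within about 2 mm of where it should be at the stop, and the robot is touching nothing.

```bash
python3 -c "
from h import *
print(hand_in())"
```

```text
the job is handed in; nothing more can be done
None
```

The cup is home in the mill's socket with the latch swung to its stop over the flange, and I've handed the job in at about 17.6 s; I viewed 11 pictures, one over the limit of 10.

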